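# Wedge up the rocking tool chest on the jeweller's bench

## Task

The little blue tool chest rocks because its front right foot is too short. Push the pale wooden wedge along the bench, thin end first, in under that foot until the chest stands firm, without jacking it up off its other feet; then press down firmly on the chest's top above that foot for a moment to prove that it no longer rocks, and move clear. Do not pick anything up, and leave the chest and everything else standing where it is.

Things in the scene. Friction and masses are not known exactly. Their poses are not given: they have to be found in the camera images.
- chest: flat blue steel chest of small grey drawers, 3 kg, loose on the bench: 200 mm deep (its x), 280 mm wide (its y), 70 mm high with its feet; origin on the bench under its centre. Drawers with brass knobs face its own -x, the robot's side: front is -x, right is -y. Feet 80 mm before/behind and 120 mm beside the origin: three brass balls hold its underside 20 mm up; the front right one is a 26 mm square steel pad, too short
- corner (a point): point of the chest's flat top, 70 mm up, straight above the middle of the short front right foot, 20 mm from the chest's side. That foot's underside hangs 6 to 11 mm above the bench, differing each time. Unwedged, pressing here with 3 to 8 N (10 is a fair test) tips the chest until the foot meets the bench; the back left foot rises as much
- foot_front_left (a point): lowest point of the front left ball foot, on the bench
- foot_back_left (a point): lowest point of the back left ball foot, on the bench
- foot_back_right (a point): lowest point of the back right ball foot, on the bench
- wedge: pale wooden wedge lying flat right of the chest: 120 mm long (its x), 50 mm wide (its y), 60 g; origin at the centre of its underside. The +x end is 3 mm thick and points roughly at the short foot, 20 to 70 mm away; it thickens evenly to 19 mm at the upright -x end. It slides with under 1 N; bearing on the foot it takes several N; over some 10 N it lifts or shoves the chest
- jar: small amber glass jar with a brass lid, 44 mm across, 55 mm high, standing on the chest's top near its back left corner; origin at the centre of its underside
- pliers: orange-handled pliers lying on the bench in front of the chest, 155 mm long, 13 mm high; origin about the middle, jaws towards its +x
- file: needle file with a pale wooden handle, 215 mm long, 22 mm high, lying behind the lane along which the wedge is pushed; origin about the middle, blade towards its +x
- spool: red plastic spool standing upright, 48 mm across, 36 mm high, in front of the chest; origin at the centre of its underside
- polish_cup: round green pot of polish, 60 mm across, 42 mm high, left of the chest; origin at the centre of its underside
- bench_block: square steel block 60 x 60 x 20 mm, left of the chest near its front; origin at the centre of its underside
Not all that is in view belongs to the job. What is shaped like the wedge but green or yellow is not meant.

How it is judged (in metres and radians):
On the way, in this order (a step that is already met when the one before it is completed fails the run):
1. the wedge is pushed in under the short front right foot (x of corner in the frame of wedge between -0.03 and 0.058 m and y of corner in the frame of wedge between -0.025 and 0.025 m and angle between wedge's own z axis and vertical below 0.06 rad), for 0.2 s.
2. the fingers press down on the top above the short foot with more than 4 N, the wedge carries it, and no other foot rises 2 mm off the bench (all of step 1 and contact force between the fingers and chest above 4 N and contact force between wedge and chest above 2.5 N and horizontal distance between the grasp point and corner below 0.06 m and height (world z) of each of foot_front_left, foot_back_left, foot_back_right below 0.002 m), for 0.2 s.
At the end, for the whole second after the job is handed in: The wedge lies flat on the bench under the short foot (the foot's middle is over the wedge), the other three feet stand within 2 mm of the bench, and the chest is at rest within 30 mm of where it stood (all of step 1 and height (world z) of each of foot_front_left, foot_back_left, foot_back_right below 0.002 m and distance of chest from where it was at the start of the episode below 0.03 m and linear speed of each of chest, wedge below 0.01 m/s); the robot touches nothing.
It fails at once if the wedge is lifted off the bench or tipped up (height (world z) of wedge above 0.015 m or angle between wedge's own z axis and vertical above 0.3 rad).
It fails at once if the chest is lifted, tipped or shoved more than 30 mm (distance of chest from where it was at the start of the episode above 0.03 m or angle between chest's own z axis and vertical above 0.2 rad).
It fails at once if any of the other things (jar, pliers, file, spool, polish pot, steel block) is moved more than 30 mm (distance of any of jar, pliers, file, spool, polish_cup, bench_block from where it was at the start of the episode above 0.03 m).
It also fails if it takes over 51 s, if anything falls off the work surface, if the arm or the gripper's body presses on something with over 40 N, if the wrist force passes 120 N, or if a joint passes its speed limit or range.

## Robot

A 6-joint arm with a two-finger parallel gripper is mounted at the origin on the work surface. World frame = base frame: x ahead of the robot, y to its left, z up, the work surface at z = 0. Lengths are in mm, angles in rad, forces in N, time in s.
With the tool pointing down it reaches from about 275 to 750 mm from the base axis. Payload 10.2 kg.
Tool frame: the origin (TCP) lies between the finger pads; the fingertips stand 22 mm ahead of it and the grasp point (between the pads) lies 3 mm ahead of it (ctrl.nose_length is the distance from the TCP to the fingertips, in mm); y points along the fingers, z is the direction in which the jaws open and shut, and the axes are right-handed (so a half turn about y gives the same grasp; the last joint's range is limited). The gripper opens to 85 mm and grips with 20 to 120 N. Pads are 22 mm wide; open, the fingers measure 114 mm over their backs; the gripper's body (76 mm by 85 mm) begins 54 mm behind the grasp point. The pads swing forward as they close: fully open they stand 13 mm farther back than shut.
Start: joints at [-1.495, 0.313, 1.498, -0, 1.331, -0.223], TCP at [154.533, -501.748, 253.294] pointing down, gripper open.
Joint ranges: [-2.94, 2.94], [-0.97, 2.17], [0.19, 2.56], [-1.23, 4.37], [0.02, 3.11], [-2.88, 2.88]. Speed limits (rad/s): [2.39, 2.39, 3.01, 3.14, 3.14, 3.14].

## Interface

Orientations are given as a unit quaternion [w, x, y, z].
In Python, from rig import ctrl, eyes, models gives the robot as it stands.
- The arm moves only by the shell command python3 -m crank 'ROWS' [FORCE]. ROWS is JSON, a list of rows, each an object with "dp": the shift along the tool's x, y, z in mm, a list of three; "roll": the turn about the tool's y in rad; "gripper": the closure in counts, from 0 (fully open) to 255 (shut). A call has 1 to 10 rows; each row is the pose to reach, as a shift and turn from the pose commanded when the call began, along the tool's axes at that moment; what a row does not reach only later rows make up. A row lasts 1/12 s, in which the tool goes at most 41.7 mm and 7.16 degrees, less where a joint would pass 70% of its speed; a pose out of reach is approached as far as the arm can. A call with a gripper value outside its range is refused whole. The fingers move at their own pace and stop on an object; FORCE is the grip in N (left out, the last holds). Time passes only in rows, so rows that repeat a pose let the fingers close. It gives the time, the measured TCP pose, the force and the opening at its end, in the units of the state.
- ctrl.sense(): the state, without advancing time (a new reading comes with each control period).
- eyes.capture(name): name is "scene" or "top" or "wrist"; returns a dict with "color" (420x560x3 uint8, red, green, blue), "fx", "fy", "cx", "cy" (pixels), "R" (3x3) and "t" (3): a world point X has camera coordinates R X + t. Camera axes: x right, y down, z forward; pixel columns grow to the right and rows downward; lengths in mm; the calibration is good to about 2 mm. A picture is of the moment at which its call begins. There is no depth.
- ctrl.finish_job(): hands the job in, once; it reports no verdict.
Trained networks look in a picture, given as the dict that the camera call returned (one of the last four; its "shot" number tells which), for a name from the list of things; names that differ only in an ending like _2 or _b are one class to them, and where a whole thing is asked for, a point or a joint stands for the part that bears it (a point fixed in the world has none). Each returns a list of dicts, best first, with "confidence" (0 to 1); they miss things now and then, are a little off and sometimes report something else, mostly with a low value. They report only what shows in the picture. A call takes as long as a camera call. They do not tell look-alikes from the thing itself.
- models.spot_in(picture, label): "extent" ([centre column, centre row, width, height] in pixels, round what is visible of it).
- models.spot_point(picture, label): "centre" ([column, row] in pixels: a listed point, or the origin of a listed thing).
The state is a dict: "time_s": time; "joints": joint angles; "dq": joint speeds; "tau": joint torques, N m; "eef_pos": TCP position; "ee_rot": TCP orientation; "force": force on the tool from outside, world axes, zero at the start; "wrist_torque": the same for the moment, N m; "grip_width": opening from 0.0 (shut) to 1.0 (fully open).
Only numpy, scipy, OpenCV 4.12 (cv2) and the standard library are available. Lean on these libraries where they do the work, as an engineer would, in place of code of your own. Each camera call takes 0.05 s, during which the arm holds its last target. There are 200 camera calls.

## Working session

There is one attempt and no reset: what is moved stays moved. The work goes in short steps, Python scripts to look and compute and a shell command to move; the robot and the scene stay as the last step left them, time stands still between calls to the robot, and variables do not carry over. Pictures are saved under pics/ and viewed, about 8 in all and at most 12, crops included, and the job is handed in when it is done.

```bash
mkdir -p pics; ls
cat > h.py <<'E'
import numpy as np, cv2
from rig import ctrl, eyes, models
def ray(p,uv,z):
    d=np.linalg.solve(np.array(p["R"]),np.array([(uv[0]-p["cx"])/p["fx"],(uv[1]-p["cy"])/p["fy"],1.]))
    c=-np.array(p["R"]).T@np.array(p["t"]); return c+d*(z-c[2])/d[2]
def proj(p,X):
    c=np.array(p["R"])@np.array(X,float)+np.array(p["t"]); return [p["fx"]*c[0]/c[2]+p["cx"],p["fy"]*c[1]/c[2]+p["cy"]]
def save(p,n): cv2.imwrite(f"pics/{n}.png",p["color"][:,:,::-1])
E
python3 - <<'E'
from h import *
s=ctrl.sense(); print(s)
for n in("top","scene"):
    p=eyes.capture(n); save(p,n+"0")
    for l,z in dict(chest=0,corner=70,foot_front_left=0,wedge=0,jar=70,pliers=0,file=0,spool=0,polish_cup=0,bench_block=0).items():
        print(n,l,[(np.round(r["centre"]),round(r["confidence"],2),np.round(ray(p,r["centre"],z)[:2])) for r in models.spot_point(p,l)[:3]])
E
```

```text
pics
{'time_s': 0.0, 'joints': array([-1.49541067e+00,  3.13416784e-01,  1.49845000e+00, -4.82084603e-05,
        1.33099885e+00, -2.23424689e-01]), 'dq': array([ 0.00038604,  0.00039072, -0.00123803, -0.00035327, -0.00048571,
        0.00025689]), 'tau': array([ 3.52117313e-04, -4.12265790e+01, -2.59738612e+01, -1.78491005e-04,
        4.16212308e-03, -5.21319265e-06]), 'eef_pos': array([ 154.49825017, -501.50356283,  252.74719276]), 'ee_rot': array([ 0.10527358, -0.10524003,  0.69967878, -0.69877866]), 'force': array([ 0.0643657 ,  0.13740273, -0.03128531]), 'wrist_torque': array([ 0.02534409, -0.0292823 ,  0.0540633 ]), 'grip_width': 1.0023919760449616}
top chest [(array([243., 197.]), 0.82, array([584.,  91.]))]
top corner [(array([289., 231.]), 0.8, array([499., -23.]))]
top foot_front_left [(array([194., 231.]), 0.71, array([497., 210.]))]
top wedge [(array([418., 232.]), 0.96, array([ 507., -341.])), (array([363., 288.]), 0.94, array([ 367., -206.])), (array([333., 233.]), 0.92, array([ 500., -132.]))]
top jar [(array([204., 168.]), 0.89, array([641., 179.]))]
top pliers [(arr
[... 507 characters left out ...]
([354., 238.]), 0.94, array([521., 216.])), (array([386., 274.]), 0.64, array([609., 331.]))]
scene wedge [(array([193., 146.]), 0.81, array([ 335., -395.])), (array([244., 202.]), 0.8, array([ 507., -128.])), (array([243., 165.]), 0.74, array([ 358., -200.]))]
scene jar [(array([331., 251.]), 0.67, array([644., 185.])), (array([352., 209.]), 0.37, array([482., 194.]))]
scene pliers [(array([352., 210.]), 0.86, array([418., 180.]))]
scene file [(array([202., 231.]), 0.54, array([ 655., -189.]))]
scene spool [(array([301., 188.]), 0.82, array([389.,  11.]))]
scene polish_cup [(array([388., 272.]), 0.67, array([601., 333.]))]
scene bench_block [(array([391., 242.]), 0.87, array([496., 317.]))]
```

Run:
```python
import cv2
a=cv2.imread("pics/top0.png"); cv2.imwrite("pics/top0c.png",cv2.resize(a[140:320,220:460],None,fx=3.3,fy=3.3,interpolation=cv2.INTER_CUBIC))
```

```text
(no output)
```

View pics/top0c.png

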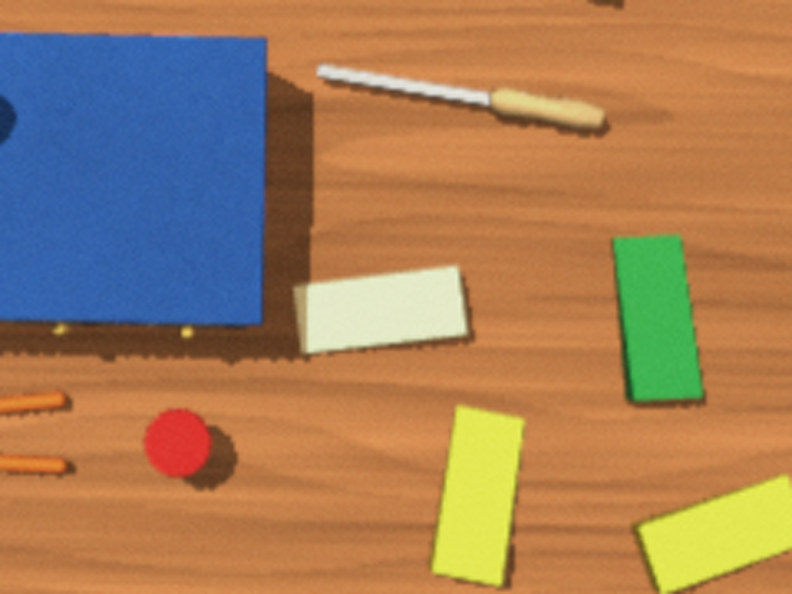

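The pale wedge is at crop (380,310), thin end left, just right of the chest's front right corner. The file lies behind it, and the yellow and green look-alikes are to its right and front.

Run:
```python
from h import *
from scipy.spatial.transform import Rotation as Rn
p=eyes.capture("top")
f=lambda u,v,z:ray(p,(220+u/3.3,140+v/3.3),z)
C=dict(chBR=f(266,38,70),chFR=f(262,324,70),t1=f(295,287,3),t2=f(304,353,3),k1=f(458,266,19),k2=f(468,338,19),yel1=f(456,405,10),yel2=f(524,418,10),grn=f(615,240,10),grn2=f(630,402,10),file=f(604,120,10))
for k,v in C.items(): print(k,v.round(1))
print("cam",-np.array(p["R"]).T@p["t"])
thin=(C['t1']+C['t2'])/2; thick=(C['k1']+C['k2'])/2; d=thin-thick; print("wedge",(thin+thick)/2,np.degrees(np.arctan2(d[1],d[0])))
e=C['chBR']-C['chFR']; print("chest yaw",np.degrees(np.arctan2(e[1],e[0])),np.linalg.norm(e))
ex=e[:2]/np.linalg.norm(e[:2]); ey=np.array([-ex[1],ex[0]]); print("corner",C['chFR'][:2]+20*ex+20*ey)
q=ctrl.sense()['ee_rot']; print(Rn.from_quat(np.roll(q,-1)).as_matrix().round(3))
```

```text
chBR [684.4 -46.4  70. ]
chFR [482.5 -46.8  70. ]
t1 [512.7 -74.    3. ]
t2 [463.9 -81.4   3. ]
k1 [ 529.7 -191.9   19. ]
k2 [ 477.2 -199.2   19. ]
yel1 [ 428.4 -192.3   10. ]
yel2 [ 420.1 -241.8   10. ]
grn [ 552.1 -309.3   10. ]
grn2 [ 433.4 -318.9   10. ]
file [ 641.9 -302.    10. ]
cam [453.29068866  -5.1370446  979.19057805]
wedge [ 495.8856321  -136.61737303   11.        ] 97.32575910553709
chest yaw 0.1209413682656716 201.9260036904689
corner [502.47981075 -26.79982963]
[[-0.956 -0.     0.294]
 [-0.294 -0.    -0.956]
 [ 0.    -1.     0.   ]]
```

```bash
python3 -m crank '[{"dp":[-34,0,-18],"roll":-0.11,"gripper":0},{"dp":[-68,0,-35],"roll":-0.22,"gripper":0},{"dp":[-102,0,-52],"roll":-0.33,"gripper":0},{"dp":[-136,0,-70],"roll":-0.44,"gripper":0},{"dp":[-170,0,-88],"roll":-0.55,"gripper":0},{"dp":[-204,0,-105],"roll":-0.66,"gripper":0},{"dp":[-238,0,-122],"roll":-0.77,"gripper":0},{"dp":[-272,0,-140],"roll":-0.88,"gripper":0},{"dp":[-306,0,-158],"roll":-0.99,"gripper":0},{"dp":[-340,0,-175],"roll":-1.1,"gripper":0}]' 20
cat >> h.py <<'E'
from scipy.spatial.transform import Rotation as Rn
def to_tool(goal, yawz=None):
    """goal TCP xyz -> dp in tool axes; yawz desired deg of tool z -> roll"""
    s=ctrl.sense(); M=Rn.from_quat(np.roll(s["ee_rot"],-1)).as_matrix()
    y=np.degrees(np.arctan2(M[1,2],M[0,2])); r=None if yawz is None else -np.radians((yawz-y+180)%360-180)
    print("t",round(s["time_s"],2),"tcp",s["eef_pos"].round(1),"zyaw",y.round(1),"F",s["force"].round(2),"w",round(s["grip_width"],3),"nose",ctrl.nose_length)
    print("dp",(M.T@(np.array(goal)-s["eef_pos"])).round(1),"roll",r)
E
python3 -c "
from h import *
to_tool([499.8,-166.4,150],7.3)"
```

```text
time_s: 1.98
eef_pos: [429.0, -232.7, 253.5]
ee_rot: [-0.457, 0.457, -0.54, 0.54]
force: [-0.2, -1.0, 0.1]
grip_width: 0.998
t 1.98 tcp [ 429.  -232.7  253.5] zyaw -9.5 F [-0.2  -1.02  0.1 ] w 0.998 nose 22.0
dp [-77.1 103.5  58.8] roll -0.2939093137896764
```

```bash
python3 -m crank '[{"dp":[-25,20,19],"roll":-0.1,"gripper":0},{"dp":[-50,45,38],"roll":-0.2,"gripper":0},{"dp":[-77,75,59],"roll":-0.294,"gripper":0},{"dp":[-77,103,59],"roll":-0.294,"gripper":0},{"dp":[-77,103,59],"roll":-0.294,"gripper":0},{"dp":[-77,103,59],"roll":-0.294,"gripper":0}]' 20
python3 - <<'E'
from h import *
p=eyes.capture("wrist"); save(p,"w1")
to_tool([499.8,-166.4,25],7.3)
for l,z in dict(wedge=0,corner=70).items():
    print(l,[(np.round(r["centre"]),round(r["confidence"],2),np.round(ray(p,r["centre"],z)[:2],1)) for r in models.spot_point(p,l)[:3]])
E
```

```text
time_s: 2.48
eef_pos: [498.8, -168.5, 150.0]
ee_rot: [-0.529, 0.53, -0.469, 0.468]
force: [-0.2, 0.4, 0.8]
grip_width: 0.999
t 2.53 tcp [ 499.3 -169.3  151.5] zyaw 6.9 F [-0.35 -0.79  0.75] w 1.004 nose 22.0
dp [ -2.9 126.5   0.7] roll -0.006288795226613919
wedge [(array([282., 165.]), 0.92, array([ 497.7, -135.2])), (array([259., 371.]), 0.87, array([ 500.8, -344.3])), (array([126., 228.]), 0.82, array([ 367.1, -207.2]))]
corner []
```

View pics/w1.png

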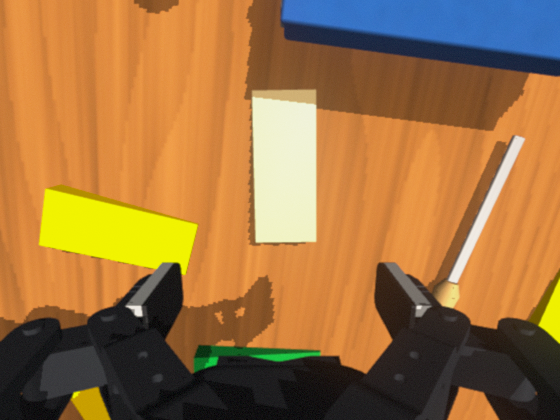

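Run:
```python
from h import *
p=eyes.capture("wrist")
g=lambda u,v,z:ray(p,(u,v),z)
t1,t2,k1,k2=g(251,90,3),g(316,90,3),g(256,242,19),g(316,242,19)
for n,v in dict(t1=t1,t2=t2,k1=k1,k2=k2,chest=g(283,20,70),ch2=g(286,38,20),yel=g(196,226,19),yel2=g(187,273,5),filehandle=g(440,290,15)).items(): print(n,v.round(1))
d=(t1+t2)/2-(k1+k2)/2; print(((t1+t2+k1+k2)/4).round(1),np.degrees(np.arctan2(d[1],d[0])), np.linalg.norm(d))
to_tool([499,-151,24],7)
```

```text
t1 [467.7 -81.    3. ]
t2 [518.7 -74.8   3. ]
k1 [ 485.  -201.7   19. ]
k2 [ 535.3 -195.6   19. ]
chest [487.9 -47.4  70. ]
ch2 [490.5 -44.8  20. ]
yel [ 434.  -193.5   19. ]
yel2 [ 425.  -244.7    5. ]
filehandle [ 653.2 -229.1   15. ]
[ 501.7 -138.3   11. ] 97.9973552356926 122.99054725996302
t 2.68 tcp [ 499.6 -169.8  152.3] zyaw 6.9 F [0.28 0.05 0.62] w 1.003 nose 22.0
dp [-19.  128.3   1.4] roll -0.0017399712853476393
```

```bash
python3 -m crank '[{"dp":[-18,30,5],"roll":0,"gripper":0},{"dp":[-18,60,5],"roll":0,"gripper":0},{"dp":[-18,90,5],"roll":0,"gripper":0},{"dp":[-18,115,5],"roll":0,"gripper":0},{"dp":[-18,131,5],"roll":0,"gripper":30},{"dp":[-18,131,5],"roll":0,"gripper":60},{"dp":[-18,131,5],"roll":0,"gripper":90},{"dp":[-18,131,5],"roll":0,"gripper":115},{"dp":[-18,131,5],"roll":0,"gripper":115},{"dp":[-18,131,5],"roll":0,"gripper":115}]' 20
python3 - <<'E'
from h import *
p=eyes.capture("wrist"); save(p,"w2")
to_tool([508,-151,21],0)
E
```

```text
time_s: 3.52
eef_pos: [502.9, -150.9, 21.1]
ee_rot: [0.53, -0.529, 0.467, -0.47]
force: [-0.2, -0.9, 7.1]
grip_width: 0.576
t 3.57 tcp [ 502.9 -150.9   21.1] zyaw 7.0 F [-1.36 -0.59  8.05] w 0.576 nose 22.0
dp [0.7 0.1 5. ] roll 0.12195253061673998
```

View pics/w2.png

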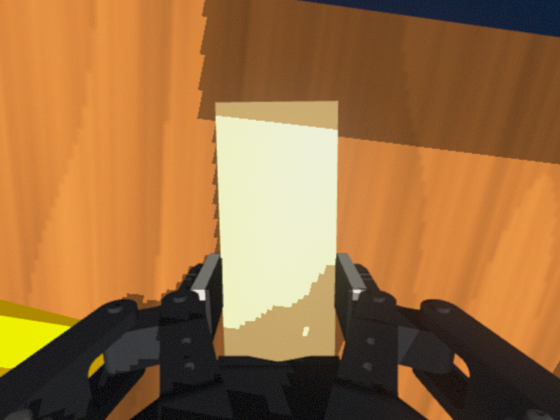

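The fingers hold the wedge's sides (opening 49 mm) with the tips just touching the bench. The thin end is clear of the chest. Next I square it to the chest, still flat on the bench.

```bash
python3 -m crank '[{"dp":[0,-1,1],"roll":0.03,"gripper":115},{"dp":[0,-1,2],"roll":0.06,"gripper":115},{"dp":[0.5,-1,4],"roll":0.09,"gripper":115},{"dp":[0.7,-1,5],"roll":0.122,"gripper":115},{"dp":[0.7,-1,5],"roll":0.122,"gripper":115},{"dp":[0.7,-1,5],"roll":0.122,"gripper":115}]' 20
python3 -m crank '[{"dp":[0,0,0],"roll":0,"gripper":60},{"dp":[0,0,0],"roll":0,"gripper":20},{"dp":[0,0,0],"roll":0,"gripper":10},{"dp":[0,-20,0],"roll":0,"gripper":10},{"dp":[0,-50,0],"roll":0,"gripper":10},{"dp":[20,-70,0],"roll":0,"gripper":50},{"dp":[50,-80,0],"roll":0,"gripper":100},{"dp":[75,-80,0],"roll":0,"gripper":140},{"dp":[75,-80,0],"roll":0,"gripper":140},{"dp":[75,-80,0],"roll":0,"gripper":140}]' 20
python3 - <<'E'
from h import *
p=eyes.capture("wrist"); save(p,"w3")
to_tool([508,-151,21],0)
E
```

```text
time_s: 4.07
eef_pos: [507.6, -150.5, 21.1]
ee_rot: [0.5, -0.5, 0.499, -0.5]
force: [0.4, -0.0, 3.3]
grip_width: 0.578
time_s: 4.9
eef_pos: [506.7, -226.0, 100.1]
ee_rot: [0.5, -0.5, 0.501, -0.5]
force: [0.4, 0.5, -0.9]
grip_width: 0.45
t 4.95 tcp [ 506.7 -225.    99.9] zyaw -0.0 F [-0.19 -0.19  0.55] w 0.449 nose 22.0
dp [-73.9  79.    1.3] roll -0.00048779947021365363
```

View pics/w3.png

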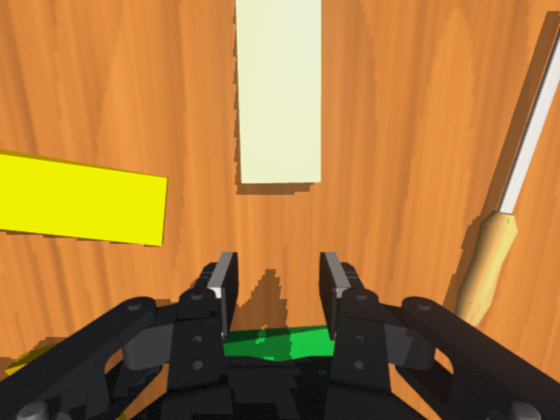

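The wedge now points straight along +y, with its thick edge level at row 183. I'll drop behind it and push.

```bash
python3 -m crank '[{"dp":[0,0,1],"roll":0,"gripper":195},{"dp":[0,25,1],"roll":0,"gripper":195},{"dp":[0,50,1],"roll":0,"gripper":195},{"dp":[0,70,1],"roll":0,"gripper":195},{"dp":[0,74,1],"roll":0,"gripper":195},{"dp":[0,74,1],"roll":0,"gripper":195}]' 20
python3 -m crank '[{"dp":[-7,0,0],"roll":0,"gripper":195},{"dp":[-14,0,0],"roll":0,"gripper":195},{"dp":[-20,0,0],"roll":0,"gripper":195},{"dp":[-26,0,0],"roll":0,"gripper":195},{"dp":[-32,0,0],"roll":0,"gripper":195},{"dp":[-38,0,0],"roll":0,"gripper":195},{"dp":[-44,0,0],"roll":0,"gripper":195},{"dp":[-50,0,0],"roll":0,"gripper":195}]' 20
python3 - <<'E'
from h import *
p=eyes.capture("wrist"); save(p,"w4")
to_tool([508,-151,26],0)
E
```

```text
time_s: 5.45
eef_pos: [507.7, -224.2, 25.3]
ee_rot: [0.5, -0.5, 0.501, -0.499]
force: [-0.3, 0.6, 0.7]
grip_width: 0.235
time_s: 6.12
eef_pos: [508.1, -174.7, 26.4]
ee_rot: [-0.5, 0.5, -0.5, 0.5]
force: [0.3, -1.1, 0.4]
grip_width: 0.237
t 6.17 tcp [ 508.  -173.7   26.3] zyaw 0.0 F [ 0.36  1.22 -0.38] w 0.237 nose 22.0
dp [-22.7   0.3   0. ] roll 0.0006156753087635473
```

View pics/w4.png

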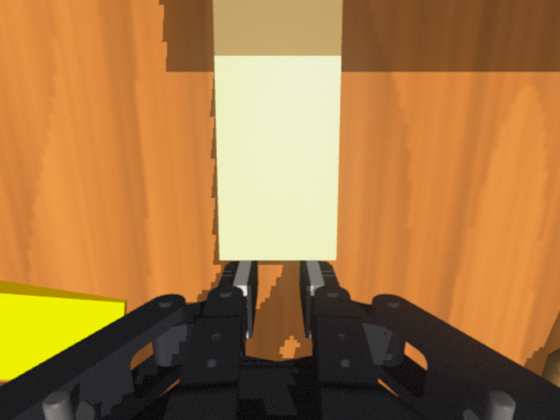

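Both fingertips are square behind the wedge's thick edge (row 260) and its axis is still straight.

```bash
python3 -m crank '[{"dp":[-3,0,0],"roll":0,"gripper":195},{"dp":[-6,0,0],"roll":0,"gripper":195},{"dp":[-9,0,0],"roll":0,"gripper":195},{"dp":[-12,0,0],"roll":0,"gripper":195},{"dp":[-15,0,0],"roll":0,"gripper":195}]' 20
python3 -m crank '[{"dp":[-2,0,0],"roll":0,"gripper":195},{"dp":[-4,0,0],"roll":0,"gripper":195},{"dp":[-6,0,0],"roll":0,"gripper":195},{"dp":[-8,0,0],"roll":0,"gripper":195}]' 20
python3 -c "
from h import *
p=eyes.capture('wrist')
g=lambda u,v,z:ray(p,(u,v),z).round(1)
print(ctrl.sense()['eef_pos'])
b=p['color'].astype(int); m=(b.min(2)>90)&(b[:,:,2]*1.35>b[:,:,0])
col=m[:,280]; print('rows of wedge col 280',np.where(col)[0][[0,-1]], g(280,np.where(col)[0][-1],19))
r=np.where(m[np.where(col)[0][-1]-20])[0]; print(r[[0,-1]])
"
```

```text
time_s: 6.58
eef_pos: [508.1, -160.1, 26.3]
ee_rot: [0.5, -0.5, 0.5, -0.5]
force: [-0.3, 0.3, 0.4]
grip_width: 0.234
time_s: 6.92
eef_pos: [508.1, -152.1, 26.3]
ee_rot: [0.5, -0.5, 0.5, -0.5]
force: [-0.9, 0.1, 0.5]
grip_width: 0.238
[ 508.03990855 -151.77871806   26.25718889]
rows of wedge col 280 [111 259] [ 509.2 -141.9   19. ]
[220 336]
```

```bash
for i in 1; do python3 -m crank '[{"dp":[-1,0,0],"roll":0,"gripper":195},{"dp":[-2,0,0],"roll":0,"gripper":195},{"dp":[-3,0,0],"roll":0,"gripper":195},{"dp":[-4,0,0],"roll":0,"gripper":195}]' 20; done | egrep 'eef|force'
python3 -m crank '[{"dp":[-1,0,0],"roll":0,"gripper":195},{"dp":[-2,0,0],"roll":0,"gripper":195},{"dp":[-3,0,0],"roll":0,"gripper":195},{"dp":[-4,0,0],"roll":0,"gripper":195}]' 20| egrep 'eef|force'
python3 -m crank '[{"dp":[-1,0,0],"roll":0,"gripper":195},{"dp":[-2,0,0],"roll":0,"gripper":195},{"dp":[-3,0,0],"roll":0,"gripper":195},{"dp":[-4,0,0],"roll":0,"gripper":195}]' 20| egrep 'eef|force'
```

```text
eef_pos: [508.1, -148.2, 26.3]
force: [-1.7, -1.1, 0.4]
eef_pos: [508.1, -144.1, 26.3]
force: [-0.4, 0.1, 0.3]
eef_pos: [508.1, -140.2, 26.3]
force: [-0.1, -0.4, 0.5]
```

```bash
python3 -m crank '[{"dp":[-1,0,0],"roll":0,"gripper":195},{"dp":[-2,0,0],"roll":0,"gripper":195},{"dp":[-3,0,0],"roll":0,"gripper":195}]' 20| egrep 'eef|force'
python3 -m crank '[{"dp":[-1,0,0],"roll":0,"gripper":195},{"dp":[-2,0,0],"roll":0,"gripper":195},{"dp":[-3,0,0],"roll":0,"gripper":195}]' 20| egrep 'eef|force'
python3 -m crank '[{"dp":[-1,0,0],"roll":0,"gripper":195},{"dp":[-2,0,0],"roll":0,"gripper":195},{"dp":[-3,0,0],"roll":0,"gripper":195}]' 20| egrep 'eef|force'
```

```text
eef_pos: [508.1, -137.3, 26.3]
force: [0.3, -2.2, -1.2]
eef_pos: [508.3, -134.9, 26.4]
force: [0.9, -7.1, -0.8]
eef_pos: [508.5, -132.6, 26.5]
force: [-0.2, -10.6, -1.9]
```

```bash
python3 -c "
from h import *
f=[]
for i in range(6):
    if i<1: p=eyes.capture('scene')
    f.append(ctrl.sense()['force'])
print(np.round(f,2)[-1]); save(p,'s1')
u=[int(v) for v in proj(p,[508,-60,30])]; print(u)
a=p['color'][:,:,::-1][max(0,u[1]-60):u[1]+60,max(0,u[0]-80):u[0]+80]
cv2.imwrite('pics/s1c.png',cv2.resize(a,None,fx=4.5,fy=4.5,interpolation=cv2.INTER_CUBIC))
"
```

```text
[ 0.62 -9.27 -2.12]
[264, 201]
```

View pics/s1c.png

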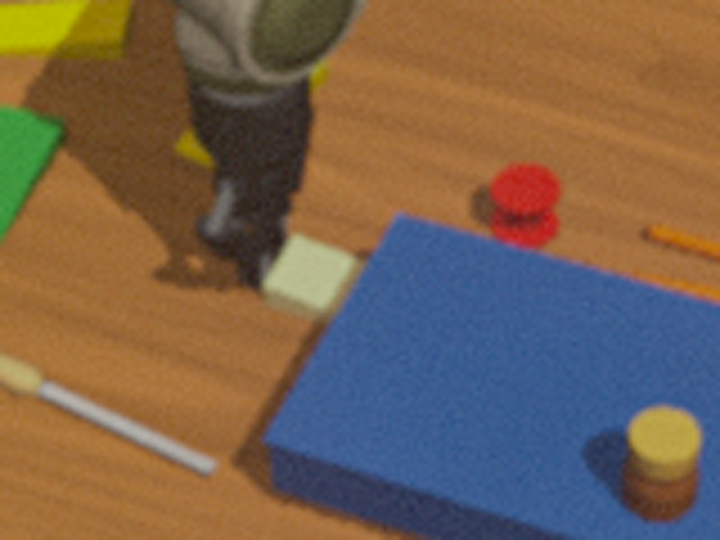

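Force is about 10 N, so the foot is bearing on the wedge. The picture shows the wedge in under the chest's front right corner, everything else undisturbed. I'll back off and go above the corner.

```bash
python3 -m crank '[{"dp":[5,0,0],"roll":0,"gripper":195},{"dp":[25,0,0],"roll":0,"gripper":255},{"dp":[30,-30,0],"roll":0,"gripper":255},{"dp":[25,-65,0],"roll":0,"gripper":255},{"dp":[0,-95,0],"roll":0,"gripper":255},{"dp":[-35,-95,0],"roll":0,"gripper":255},{"dp":[-60,-95,0],"roll":0,"gripper":255},{"dp":[-60,-95,0],"roll":0,"gripper":255},{"dp":[-60,-95,0],"roll":0,"gripper":255}]' 20
python3 - <<'E'
from h import *
to_tool([508,-27,95],0)
p=eyes.capture("wrist"); save(p,"w5")
t=eyes.capture("top"); a=t['color'][:,:,::-1][140:320,220:460]; cv2.imwrite("pics/t5.png",cv2.resize(a,None,fx=3.3,fy=3.3,interpolation=cv2.INTER_CUBIC))
for q,n in((p,'wrist'),(t,'top')):
  for l,z in dict(corner=70,wedge=0).items(): print(n,l,[(np.round(r["centre"]),round(r["confidence"],2),np.round(ray(q,r["centre"],z)[:2],1)) for r in models.spot_point(q,l)[:3]])
E
```

```text
time_s: 9.52
eef_pos: [508.0, -70.2, 121.4]
ee_rot: [0.501, -0.5, 0.5, -0.499]
force: [0.7, -0.0, -0.1]
grip_width: 0.001
t 9.52 tcp [508.  -70.2 121.4] zyaw 0.1 F [ 0.67 -0.05 -0.12] w 0.001 nose 22.0
dp [-43.2  26.4   0.1] roll 0.0021098630286498473
wrist corner [(array([277., 162.]), 0.78, array([507.4, -23.5]))]
wrist wedge [(array([278., 201.]), 0.87, array([508.1, -61.6]))]
top corner [(array([287., 227.]), 0.95, array([508., -19.]))]
top wedge [(array([382., 129.]), 0.82, array([ 763.8, -252.5])), (array([368., 290.]), 0.81, array([ 362.6, -217.3])), (array([419., 236.]), 0.6, array([ 496.7, -343.1]))]
```

View pics/w5.png

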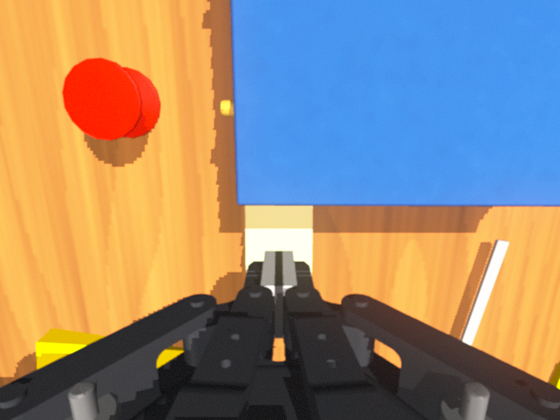

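The chest edges are square (right edge row 205, front edge column 238), and the wedge is centred on the foot line. The chest moved about 4 mm. Now I'll press.

```bash
python3 -m crank '[{"dp":[-20,0,0],"roll":0,"gripper":255},{"dp":[-40,0,0],"roll":0,"gripper":255},{"dp":[-46,10,0],"roll":0,"gripper":255},{"dp":[-46,22,0],"roll":0,"gripper":255},{"dp":[-46,26,0],"roll":0,"gripper":255},{"dp":[-46,27,0],"roll":0,"gripper":255},{"dp":[-46,27,0],"roll":0,"gripper":255}]' 20
python3 -m crank '[{"dp":[0,0.6,0],"roll":0,"gripper":255},{"dp":[0,1.2,0],"roll":0,"gripper":255},{"dp":[0,1.8,0],"roll":0,"gripper":255},{"dp":[0,1.8,0],"roll":0,"gripper":255}]' 20 | egrep 'eef|force'
python3 -m crank '[{"dp":[0,0.5,0],"roll":0,"gripper":255},{"dp":[0,1,0],"roll":0,"gripper":255},{"dp":[0,1,0],"roll":0,"gripper":255}]' 20 | egrep 'eef|force'
```

```text
time_s: 10.4
eef_pos: [508.1, -25.8, 94.0]
ee_rot: [0.5, -0.5, 0.5, -0.5]
force: [-0.1, 0.6, -0.4]
grip_width: 0.0
eef_pos: [508.1, -25.4, 92.6]
force: [-0.1, 0.8, -0.6]
eef_pos: [508.2, -25.3, 91.8]
force: [-1.6, 0.3, 3.1]
```

```bash
python3 -m crank '[{"dp":[0,0.7,0],"roll":0,"gripper":255},{"dp":[0,1.4,0],"roll":0,"gripper":255},{"dp":[0,1.4,0],"roll":0,"gripper":255}]' 20 | egrep 'eef|force'
python3 -m crank '[{"dp":[0,0.5,0],"roll":0,"gripper":255},{"dp":[0,1,0],"roll":0,"gripper":255},{"dp":[0,1,0],"roll":0,"gripper":255},{"dp":[0,1,0],"roll":0,"gripper":255},{"dp":[0,1,0],"roll":0,"gripper":255},{"dp":[0,1,0],"roll":0,"gripper":255}]' 20 | egrep 'eef|force'
```

```text
eef_pos: [508.3, -25.4, 91.6]
force: [-6.0, 1.8, 16.9]
eef_pos: [508.3, -25.4, 91.4]
force: [-9.2, 0.6, 27.4]
```

The chest holds firm: 27 N with only about 0.4 mm of give. Moving clear.

```bash
python3 -m crank '[{"dp":[0,-3,0],"roll":0,"gripper":255},{"dp":[0,-20,0],"roll":0,"gripper":255},{"dp":[0,-60,0],"roll":0,"gripper":255},{"dp":[30,-100,0],"roll":0,"gripper":255},{"dp":[60,-130,0],"roll":0,"gripper":255},{"dp":[100,-150,0],"roll":0,"gripper":255},{"dp":[100,-150,0],"roll":0,"gripper":255},{"dp":[100,-150,0],"roll":0,"gripper":255},{"dp":[100,-150,0],"roll":0,"gripper":255},{"dp":[100,-150,0],"roll":0,"gripper":255}]' 20
python3 - <<'E'
from h import *
p=eyes.capture("wrist"); save(p,"w6")
for l,z in dict(corner=70,wedge=0).items(): print(l,[(np.round(r["centre"]),round(r["confidence"],2),np.round(ray(p,r["centre"],z)[:2],1)) for r in models.spot_point(p,l)[:3]])
t=eyes.capture("scene")
for l,z in dict(chest=0,jar=70,pliers=0,file=0,spool=0,foot_back_left=0).items(): print(l,[(np.round(r["centre"]),round(r["confidence"],2),np.round(ray(t,r["centre"],z)[:2],1)) for r in models.spot_point(t,l)[:1]])
E
```

```text
time_s: 12.57
eef_pos: [507.7, -124.0, 237.7]
ee_rot: [0.5, -0.5, 0.501, -0.499]
force: [-0.1, 0.5, 0.7]
grip_width: -0.003
corner [(array([278.,  86.]), 0.87, array([507.4, -26.3]))]
wedge [(array([495., 291.]), 0.75, array([ 776. , -256.8])), (array([280., 131.]), 0.65, array([509.3, -65. ])), (array([162., 252.]), 0.63, array([ 367.9, -205.6]))]
chest [(array([304., 243.]), 0.92, array([587.8,  94.6]))]
jar [(array([330., 251.]), 0.59, array([643. , 183.4]))]
pliers [(array([352., 210.]), 0.6, array([420.9, 182.8]))]
file [(array([204., 232.]), 0.89, array([ 655.9, -183.7]))]
spool [(array([301., 191.]), 0.78, array([400.1,  14.1]))]
foot_back_left [(array([338., 278.]), 0.83, array([667.5, 215.8]))]
```

View pics/w6.png

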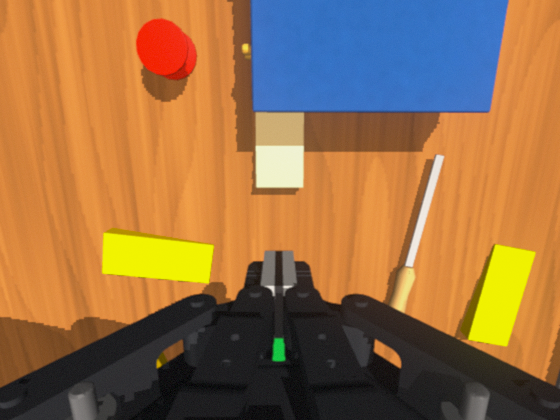

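The wedge sits straight in under the corner (visible part at columns 256–303, rows 112–188), the chest is square, and the arm is clear.

```bash
python3 -c "
from rig import ctrl; print(ctrl.finish_job())"
```

```text
the job is handed in; nothing more can be done
None
```

The wedge is under the short front right foot and the job is handed in. No verdict was reported.

**What I did:** I squared the pale wedge to the chest with the fingers, keeping it flat on the bench. I then pushed it in from behind until the push force reached about 10 N. That was slightly more than needed, and the bearing force was already 7 N one step earlier. Finally I pressed on the top above the foot for about half a second and moved clear, finishing at about 12.6 s of the 51 s allowed.

**Last checks:**
- **Firmness:** the press reached 27 N with about 0.4 mm of give, so the chest no longer rocks. This was well above the 10 N "fair test", and there was about 9 N of sideways force with it.
- **Wedge position:** the foot's middle is about 38 mm toward the thin end from the wedge's centre, and about 2 mm off sideways. Both are within limits.
- **Chest and other things:** the chest moved about 4 mm at most during the push. The last readings for the jar, pliers, file and spool were within about 12 mm of their start readings, roughly the detection scatter. I did not re-measure the polish pot or steel block, but the arm never went near them.

**Disagreements:** the top camera and the wrist camera differed by about 5 mm in absolute position. I used the wrist camera, since the offset from wedge to foot agreed in both. I did not measure the heights of the other feet directly. From the wedge's slope and how far it moved after contact, I estimate at most about 0.5 mm of lift.

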